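# Lock the sample case: shut the lid and click the shackle home

## Robot

A 6-joint arm with a two-finger parallel gripper is mounted at the origin on a cart in front of the work surface, level with it; the furniture and walls round the work are solid. World frame = base frame: x ahead of the robot, y to its left, z up, the work surface at z = 0. Lengths are in mm, angles in rad, forces in N, time in s.
With the tool pointing down it reaches from about 275 to 1000 mm from the base axis. Payload 8.4 kg.
Tool frame: the origin (TCP) lies midway between the tips of the shut fingers; the grasp point (between the pads) lies 19 mm behind it; z points along the fingers, y is the line along which they close (so a half turn about z gives the same grasp; the last joint's range is limited). The gripper opens to 85 mm and grips with 20 to 120 N. Pads are 22 mm wide; open, the fingers measure 114 mm over their backs; the gripper's body (76 mm by 85 mm) begins 54 mm behind the grasp point. The pads swing forward as they close: fully open they stand 13 mm farther back than shut.
Start: joints at [1.315, 0.353, 1.633, -0, 1.155, -0.002], TCP at [156.926, 604.981, 231.281] pointing down, gripper open.
Joint ranges: [-2.63, 2.63], [-0.92, 2.1], [0.06, 2.66], [-1.3, 4.44], [0, 2.69], [-3.02, 3.02]. Speed limits (rad/s): [2.22, 2.22, 2.79, 3.14, 3.14, 3.14].

## Interface

Orientations are given as [roll, pitch, yaw] about the fixed x, y, z axes, in that order (R = Rz(yaw) Ry(pitch) Rx(roll)).
In Python, from rig import monitor, imaging, r gives the robot as it stands.
- The arm moves only by the tool drive_tool, never from a script. Its argument "plan" is a list of rows, each an object of numbers: "x", "y", "z": the shift along the tool's x, y, z in units of 50 mm (1.0 is 50 mm); "ax", "ay", "az": the turn, a rotation vector about the tool's x, y, z in units of 6 degrees (1.0 is 6 degrees); "hand": the finger opening in mm, from 0 to 85.4. In form: [{"x": .., "y": .., "z": .., "ax": .., "ay": .., "az": .., "hand": ..}, ...]. A call has 1 to 8 rows; each row is the pose to reach, as a shift and turn from the pose commanded when the call began, along the tool's axes at that moment; what a row does not reach only later rows make up. A row lasts 1/10 s, in which the tool goes at most 50 mm and 8.59 degrees, less where a joint would pass 70% of its speed; a pose out of reach is approached as far as the arm can. A call with a gripper value outside its range is refused whole. The fingers move at their own pace and stop on an object; "grip_force" is the grip in N (left out, the last holds). Time passes only in rows, so rows that repeat a pose let the fingers close. It gives the time, the measured TCP pose, the force, the opening and the grip force at its end, in the units of the state.
- monitor.sense(): the state, without advancing time (a new reading comes with each control period).
- imaging.grab_frame(name): name is "scene" or "top"; returns the picture (400x640x3 uint8, red, green, blue); there is no depth.
- imaging.camera_info(name): a dict with "mtx" (3x3 intrinsics, pixels), "R" (3x3) and "t" (3): a world point X has camera coordinates R X + t. Camera axes: x right, y down, z forward; pixel columns grow to the right and rows downward; lengths in mm; the calibration is good to about 2 mm. A picture is of the moment at which its call begins. camera_info takes no time and is no camera call.
- r.sign_off(): hands the job in; it is judged then, once.
The state is a dict: "clock": time; "qpos": joint angles; "qvel": joint speeds; "joint_efforts": joint torques, N m; "eef_pos": TCP position; "tcp_rot": TCP orientation; "contact_force": force on the tool from outside, world axes, zero at the start; "wrist_torque": the same for the moment, N m; "opening": opening from 0.0 (shut) to 1.0 (fully open); "grasp_force": force on a finger pad.
Only numpy, scipy, OpenCV 4.12 (cv2) and the standard library are available. Lean on these libraries where they do the work, as an engineer would, in place of code of your own. Each camera call takes 0.05 s, during which the arm holds its last target. There are 200 camera calls.

## Task

Lock up the sample case: shut its lid so that the hasp tongue lies across the lock, then take the loose shackle from its wooden rest block, set it astride the tongue with both legs in the two holes of the lock, and press it down until the hidden pawls click and hold it. The holes are not quite where they are expected, so feel for them, do not force anything, let go of the shackle at the end and leave the other things on the bench where they are.

Things in the scene. Friction and masses are not known exactly. Their poses are not given: they have to be found in the camera images.
- case: Grey steel sample case fixed to the bench, 110 x 150 mm, 60 mm high without its lid. Origin: centre of its underside; x points from its front (lock side) to its rear (hinge side), y left, z up. A shallow glass dish lies inside. On its front sits a dark steel lock body, 36 mm deep (x), 92 mm wide (y), its flat top level with the case rim, 60 mm above the bench
- lock_seat (a point): Nominal middle of the lock's top: 78 mm in front of the case's origin, 60 mm high. Two holes for the shackle legs open upward there, 44 mm apart along the case's y, 12 mm wide, 40.5 mm deep. The lock sits with side play: the real middle of the hole pair lies up to 8 mm either way along the case's y (not x, not turned) and does not shift under hand force
- latch_level (a point): On the case 37 mm below lock_seat: tip depth at which the hidden sprung pawls snap into the leg grooves (the force drops) and the shackle stays. Spring plungers push the tips back from 26 mm down (about 3 to 5 N in all); the pawls add to it from 31 mm down, peaking at about 8 to 16 N in all. 3.5 mm past the click the tips meet the solid hole floor. Let go before the click, the shackle rises again
- lid (a joint): Lid angle, rad: 0 shut, 0.45 to 0.85 at the start. Grey lid 114 x 154 x 7 mm on a stiff hinge that stays where left (3 to 8 N shuts it from above); hinge line along the case's y, 57 mm behind its origin, 60 mm high. Shut, its top is 67.5 mm high (69.5 mm at a small riveted plate by the tongue); its steel tongue, 12 mm wide, top 65 mm high, lies across the lock's middle between the holes
- lid_front (a point): Middle of the lid's front edge, on its top face (114 mm from the hinge line); moves with the lid
- shackle: Loose U of 10 mm steel bar, about 0.12 kg, 54 mm wide, 80 mm tall, legs down, same both ways round. Origin: midway between the leg tips; y runs from leg to leg (centres +-22 mm), z up to the crown. Bevelled tips (7.6 mm at the end, full width 2 mm up), groove 3 to 11 mm up each leg. Black grip on the crown: 14 mm thick (x), 32 mm wide (y), 54 to 80 mm above the tips; pinch it across x
- rest_block: Light wooden block, fixed, 44 x 84 mm, 30 mm high, with two 16 mm wide, 24 mm deep holes in which the shackle stands loosely at the start. Origin: centre of its underside; y runs along its length
- polish_tin: Round paste tin with a dark lid, 64 mm across, 24 mm high, a bystander. Origin: centre of its underside
- beaker: Small glass beaker, 49 mm across, 59 mm high, a bystander. Origin: centre of its underside
- dropper_bottle: Small brown bottle with a black dropper cap, 33 mm across, 102 mm high, a bystander. Origin: centre of its underside
Things that resemble listed ones, but are neither listed nor needed, are in the scene too. There is more than one size of the shackle; the one meant has the size given above.

How it is judged (in metres and radians):
On the way, in this order (a step that is already met when the one before it is completed fails the run):
1. the lid is shut (value of joint lid below 0.05 rad), for 0.2 s.
2. both shackle legs have entered the holes of the lock (z of shackle in the frame of case below 0.052 m and horizontal distance between shackle and lock_seat below 0.014 m and angle between shackle's own z axis and vertical below 0.15 rad and value of joint lid below 0.05 rad), for 0.1 s.
At the end, for the whole second after the job is handed in: The lid is shut (joint under 0.05 rad) and the shackle, let go and at rest, is held by the pawls: its leg tips stay at least 34.5 mm below the lock's top (origin under 25.5 mm above the case's underside), within 14 mm of the nominal seat point, upright within 0.15 rad (value of joint lid below 0.05 rad and z of shackle in the frame of case below 0.0255 m and horizontal distance between shackle and lock_seat below 0.014 m and angle between shackle's own z axis and vertical below 0.15 rad and linear speed of shackle below 0.02 m/s); the robot touches nothing.
It fails at once if the shackle is forced against the lock, case or lid with more than 50 N (contact force between shackle and case above 50 N).
It fails at once if the robot presses on the case or lid with more than 50 N (contact force between the arm and case above 50 N).
It fails at once if a bystander (tin, beaker, bottle) is moved by more than 30 mm (distance of any of polish_tin, beaker, dropper_bottle from where it was at the start of the episode above 0.03 m).
It also fails if it takes over 72 s, if anything falls off the work surface, if the arm or the gripper's body presses on something with over 40 N, if the wrist force passes 120 N, or if a joint passes its speed limit or range.

## Working session

There is one attempt and no reset: what is moved stays moved. The work goes in short steps, Python scripts to look and compute and a tool call to move; the robot and the scene stay as the last step left them, time stands still between calls to the robot, and variables do not carry over. Pictures are saved under pics/ and viewed, at most 10 in all, crops included, and the job is handed in when it is done.

Besides the shell and the picture viewer there is one more tool, called after "Request:" as name(argument=value, ...) on one line, values as JSON. drive_tool: Moves the arm, as the interface text tells. Its arguments: {"type":"object","properties":{"plan":{"type":"array","items":{"type":"object","properties":{"x":{"type":"number"},"y":{"type":"number"},"z":{"type":"number"},"ax":{"type":"number"},"ay":{"type":"number"},"az":{"type":"number"},"hand":{"type":"number"}}}},"grip_force":{"type":"number"}},"required":["plan"]}

```bash
mkdir -p pics; ls; python3 - <<'E'
from rig import monitor, imaging, r
import cv2
s=monitor.sense(); print(s)
for n in("scene","top"):
    im=imaging.grab_frame(n); cv2.imwrite(f"pics/{n}0.png",im[:,:,::-1])
    c=imaging.camera_info(n); print(n,c)
E
```

```text
pics
{'clock': 0.0, 'qpos': array([ 1.31456484e+00,  3.53661930e-01,  1.63413271e+00, -2.39225230e-05,
        1.15517594e+00, -2.38387646e-03]), 'qvel': array([ 6.23749485e-05,  8.86487366e-04, -8.16490879e-04, -1.30296734e-03,
       -6.57707555e-04, -6.30173078e-04]), 'joint_efforts': array([ 1.92934249e-04, -6.05245042e+01, -3.42065799e+01, -2.74845047e-05,
        9.38231475e-03, -3.86122878e-06]), 'eef_pos': array([156.83522189, 604.51877627, 230.5536726 ]), 'tcp_rot': array([-3.14021468e+00,  1.85877162e-05,  2.88775473e+00]), 'contact_force': array([-0.23957684,  1.36816037,  0.04309738]), 'wrist_torque': array([-0.05257044,  0.01630223, -0.00330189]), 'grasp_force': 0.0, 'opening': 1.0043855435746165}
scene {'mtx': array([[450.829731  ,   0.        , 321.26809135],
       [  0.        , 450.829731  , 200.6406868 ],
       [  0.        ,   0.        ,   1.        ]]), 'R': array([[-0.64302092, -0.76581744,  0.00691032],
       [-0.43210491,  0.35533895, -0.82886644],
       [ 0.63230487, -0.53596444, -0.55940385]]), 't': array([326.91468296, 302.05206057, 534.34429974])}
top {'mtx': array([[423.42694083,   0.        , 319.38257659],
       [  0.        , 423.42694083, 198.92832926],
       [  0.        ,   0.        ,   1.        ]]), 'R': array([[ 2.83881253e-02, -9.99588869e-01,  4.02574398e-03],
       [-9.86947778e-01, -2.86673368e-02, -1.58468503e-01],
       [ 1.58518759e-01,  5.25424634e-04, -9.87355826e-01]]), 't': array([-31.02028648, 510.58571898, 876.46345602])}
```

View pics/scene0.png

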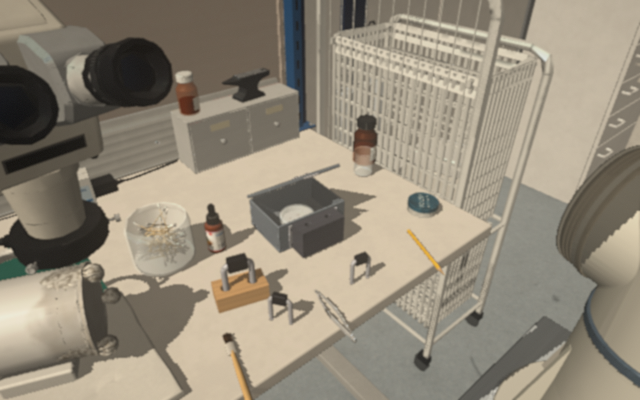

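View pics/top0.png

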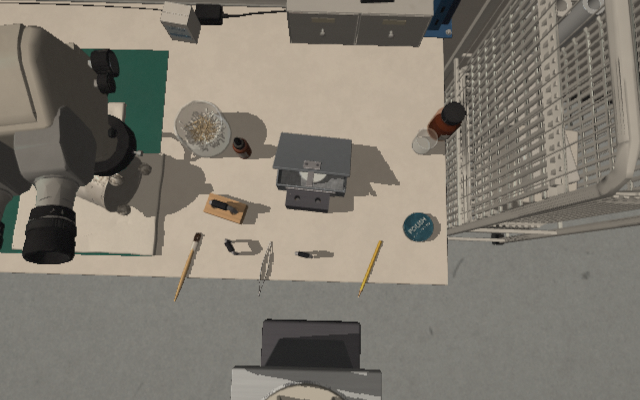

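The scene view shows three shackles: A in the wooden block (238,268), B free-standing (281,300) and C free-standing (360,262). A is the only one in the rest block and looks the widest. The case is at (297,212). I'll confirm with enlarged crops.

```bash
cat > h.py <<'E'
import numpy as np, cv2
from rig import monitor, imaging, r
def ray(n,u,v):
    c=imaging.camera_info(n); R,t,K=map(np.array,(c["R"],c["t"],c["mtx"]))
    return -R.T@t, R.T@np.linalg.solve(K,[u,v,1.])
def onz(n,u,v,z):
    o,d=ray(n,u,v); return (o+d*(z-o[2])/d[2]).round(1)
def proj(n,X):
    c=imaging.camera_info(n); p=np.array(c["mtx"])@(np.array(c["R"])@np.array(X,float)+c["t"]); return (p[:2]/p[2]).round(1)
def two(a,b):
    (o,d),(p,e)=ray("scene",*a),ray("top",*b)
    s=np.linalg.lstsq(np.c_[d,-e],p-o,rcond=None)[0]; P,Q=o+d*s[0],p+e*s[1]
    return ((P+Q)/2).round(1), round(float(np.linalg.norm(P-Q)),1)
E
python3 - <<'E'
import cv2
a=cv2.imread("pics/scene0.png");b=cv2.imread("pics/top0.png")
cv2.imwrite("pics/sc.png",cv2.resize(a[190:330,200:400],None,fx=4,fy=4,interpolation=cv2.INTER_CUBIC))
cv2.imwrite("pics/tc.png",cv2.resize(b[125:265,190:370],None,fx=4.25,fy=4.25,interpolation=cv2.INTER_CUBIC))
E
```

```text
(no output)
```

View pics/sc.png

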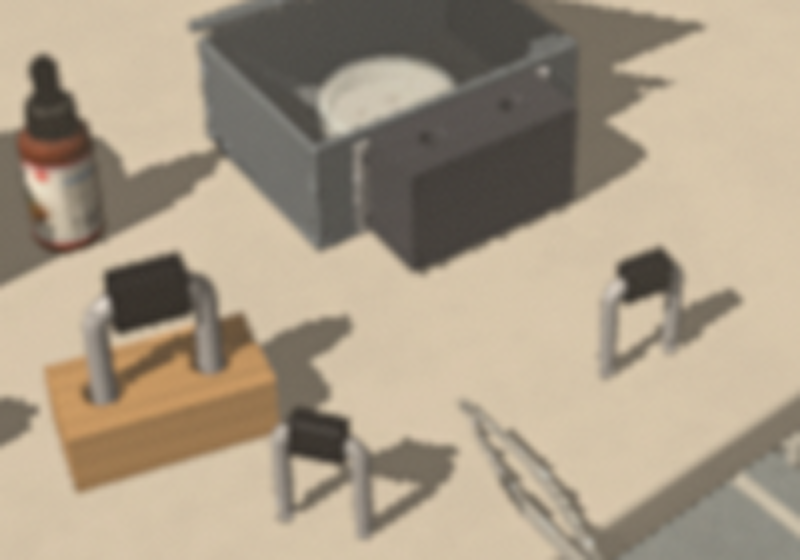

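View pics/tc.png

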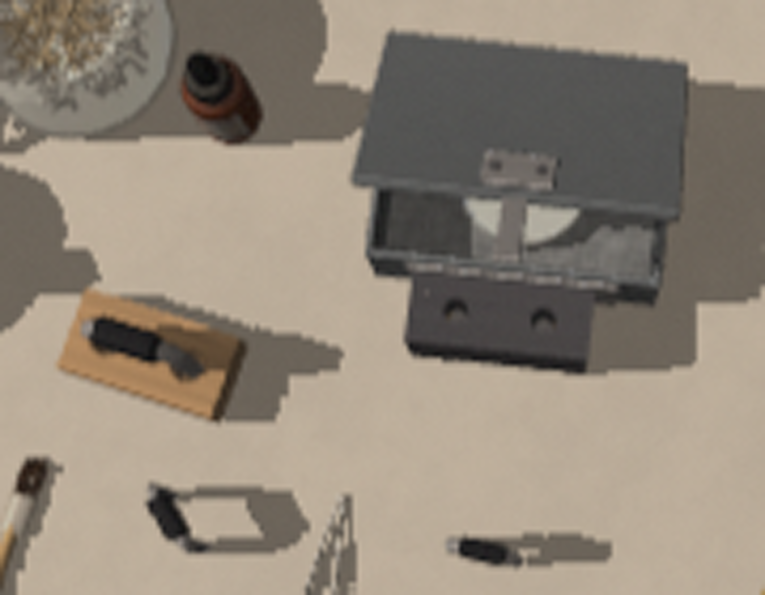

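The scene crop shows that A (crop 150,310) is larger than B and C and stands in the wooden block, so A is the one meant. The lock holes are visible in both views: scene crop (427,137) and (507,104), top crop (456,310) and (544,319). Next I turn these into points.

```bash
python3 - <<'E'
from h import *
S=lambda u,v:(200+u/4,190+v/4); T=lambda u,v:(190+u/4.25-.4,125+v/4.25-.4)
S=lambda u,v:(200+(u+.5)/4-.5,190+(v+.5)/4-.5); T=lambda u,v:(190+(u+.5)/4.25-.5,125+(v+.5)/4.25-.5)
print("holes top",onz("top",*T(456,310),60),onz("top",*T(544,319),60))
print("holes sc",onz("scene",*S(427,137),60),onz("scene",*S(507,104),60))
print("holes two",two(S(427,137),T(456,310)),two(S(507,104),T(544,319)))
print("lock corners top",[onz("top",*T(*p),60) for p in((408,344),(588,362),(413,272),(592,290))])
print("lock sc front",[onz("scene",*S(*p),60) for p in((414,178),(575,108),(360,140))])
print("case front corner L bottom",onz("scene",*S(320,248),0),"lock bottom",onz("scene",*S(418,270),0),onz("scene",*S(575,195),0))
print("case rim FL",two(S(320,147),T(372,258)))
print("block",[onz("top",*T(*p),30) for p in((85,290),(243,345),(216,410),(60,366))],[onz("scene",*S(*p),30) for p in((47,370),(68,440),(275,380),(245,318))])
print("grip top z80",[onz("top",*T(*p),80) for p in((92,330),(158,346),(97,318),(88,342),(160,338),(154,360))])
print("grip sc z67 centre",onz("scene",*S(149,291),67),"top",onz("top",*T(125,338),76))
print("legs in block sc",onz("scene",*S(101,393),30),onz("scene",*S(209,365),30))
print("lid front corners rays", onz("top",*T(355,183),110),onz("top",*T(680,218),110),"rear",onz("top",*T(390,32),65),onz("top",*T(688,65),65))
o,d=ray("scene",0,0);print("scene cam",o)
E
```

```text
holes top [509.7  31.4  60. ] [506.5 -12.7  60. ]
holes sc [513.3  31.3  60. ] [509.6 -12.8  60. ]
holes two (array([510.3,  32.1,  61.8]), 2.4) (array([507. , -11.9,  61.6]), 2.2)
lock corners top [array([491.9,  54.6,  60. ]), array([485.5, -35.1,  60. ]), array([528.4,  53.6,  60. ]), array([521.8, -36.2,  60. ])]
lock sc front [array([493.7,  54.1,  60. ]), array([487.4, -34.8,  60. ]), array([530.6,  55.8,  60. ])]
case front corner L bottom [540.7  73.8   0. ] lock bottom [499.7  48.3   0. ] [494.3 -43.9   0. ]
case rim FL (array([534.6,  74.4,  62.6]), 0.6)
block [array([519.5, 224.8,  30. ]), array([493.2, 141.8,  30. ]), array([459.3, 153.7,  30. ]), array([479.6, 234.9,  30. ])] [array([519.9, 222.1,  30. ]), array([480.7, 234.4,  30. ]), array([456.7, 154.6,  30. ]), array([494.7, 143.6,  30. ])]
grip top z80 [array([491.5, 206.9,  80. ]), array([484.6, 174.3,  80. ]), array([497.5, 204.9,  80. ]), array([485.5, 208.4,  80. ]), array([488.5, 173.6,  80. ]), array([477.7, 175.8,  80. ])]
grip sc z67 centre [496.6 184.5  67. ] top [488.6 191.6  76. ]
legs in block sc [494.7 211.9  30. ] [480.7 170.3  30. ]
lid front corners rays [561.5  79.  110. ] [549.  -76.1 110. ] rear [651.2  69.9  65. ] [638.3 -82.   65. ]
scene cam [  2.86265209 429.4156466  547.01599206]
```

```bash
cat >> h.py <<'E'
def go(x,y,z,psi=None):
    "units for a move to world target, from the measured pose"
    from scipy.spatial.transform import Rotation as Ro
    s=monitor.sense(); R=Ro.from_euler("xyz",s["tcp_rot"])
    sh=R.inv().apply(np.array([x,y,z])-s["eef_pos"])/50
    out=dict(zip("xyz",sh.round(3)))
    if psi is not None:
        out.update(zip(("ax","ay","az"),(np.degrees((R.inv()*Ro.from_euler("xyz",[np.pi,0,psi])).as_rotvec())/6).round(2)))
    print({k:float(v) for k,v in out.items()})
def st():
    s=monitor.sense(); print(round(s["clock"],2),s["eef_pos"].round(1),s["tcp_rot"].round(3),"F",s["contact_force"].round(1),"T",s["wrist_torque"].round(2),"op",round(s["opening"],3),"g",round(s["grasp_force"],1))
E
python3 - <<'E'
from h import *
T=lambda u,v:(190+(u+.5)/4.25-.5,125+(v+.5)/4.25-.5)
for a in((10,110),(150,70)):
  for b in((50,250),(115,145),(105,70)): print(a,b,two(a,b))
print("base corner",onz("scene",180,390,0),onz("top",155,252,0), "table edge",onz("top",200,278,0))
# lid angle: front-edge middle on the ray
yaw=-.073; ex=np.array([np.cos(yaw),np.sin(yaw)]); org=np.array([585.5,-2])
for th in np.arange(.4,.9,.05):
    P=[]
    for s in(77,-77):
        xy=org+ex*(57-114*np.cos(th)-7.5*np.sin(th))+np.array([-ex[1],ex[0]])*s
        P.append(proj("top",[*xy,60+7.5*np.cos(th)+114*np.sin(th)]))
    print(round(th,2),P,"meas",np.round(T(355,183),1),np.round(T(680,214),1), proj("scene",[*xy,60+7.5*np.cos(th)+114*np.sin(th)]))
go(290,300,260); go(430,0,260,1.498)
E
```

```text
(10, 110) (50, 250) (array([386.7, 372.5, 393.6]), 74.1)
(10, 110) (115, 145) (array([556.4, 348.3, 329.3]), 101.5)
(10, 110) (105, 70) (array([683.7, 363.9, 299.2]), 47.8)
(150, 70) (50, 250) (array([375.2, 303.4, 429.7]), 7.4)
(150, 70) (115, 145) (array([518.1, 257.1, 386.2]), 14.7)
(150, 70) (105, 70) (array([605.3, 253. , 381.5]), 78.1)
base corner [395.1 341.2   0. ] [388.2 344.4   0. ] table edge [334.5 240.7   0. ]
0.4 [array([272.8, 177.8]), array([349. , 185.4])] meas [273.1 167.7] [349.6 175. ] [345.2 176.4]
0.45 [array([272.7, 176.3]), array([349.3, 184. ])] meas [273.1 167.7] [349.6 175. ] [344.6 173.7]
0.5 [array([272.6, 174.6]), array([349.6, 182.4])] meas [273.1 167.7] [349.6 175. ] [344.  170.9]
0.55 [array([272.5, 172.9]), array([349.9, 180.7])] meas [273.1 167.7] [349.6 175. ] [343.2 168.1]
0.6 [array([272.4, 171. ]), array([350.2, 178.8])] meas [273.1 167.7] [349.6 175. ] [342.4 165.4]
0.65 [array([272.3, 169. ]), array([350.5, 176.8])] meas [273.1 167.7] [349.6 175. ] [341.5 162.7]
0.7 [array([272.3, 166.9]), array([350.8, 174.8])] meas [273.1 167.7] [349.6 175. ] [340.5 160. ]
0.75 [array([272.3, 164.7]), array([351.1, 172.6])] meas [273.1 167.7] [349.6 175. ] [339.4 157.4]
0.8 [array([272.3, 162.3]), array([351.4, 170.3])] meas [273.1 167.7] [349.6 175. ] [338.2 154.8]
0.85 [array([272.4, 159.9]), array([351.8, 167.8])] meas [273.1 167.7] [349.6 175. ] [337.  152.3]
{'x': -4.108, 'y': -5.229, 'z': -0.581}
{'x': -8.324, 'y': -10.333, 'z': -0.574, 'ax': -0.01, 'ay': 0.01, 'az': 13.27}
```

Lid angle is about 0.69 rad, with the front edge near (549, 0, 138). The microscope eyepiece is near (375, 303, 430), so I retract past it before swinging in.

Request:
drive_tool(plan=[{"x":-0.2,"y":-0.95,"z":0,"az":0.8,"hand":0},{"x":-0.35,"y":-1.9,"z":0,"az":2,"hand":0},{"x":-0.5,"y":-2.8,"z":0,"az":3.2,"hand":0},{"x":-0.6,"y":-3.67,"z":0,"az":4.4,"hand":0},{"x":-1.05,"y":-4.4,"z":0,"az":5.6,"hand":0},{"x":-1.5,"y":-5.1,"z":0,"az":6.8,"hand":0},{"x":-1.98,"y":-5.79,"z":0,"az":8,"hand":0},{"x":-1.98,"y":-5.79,"z":0,"az":8,"hand":0}])

```text
invalid input
```

```bash
python3 - <<'E'
from h import *
st(); go(270,140,230,1.65); go(430,0,230,1.5); go(555,-2,190,1.5)
E
```

```text
0.1 [156.8 604.6 230.6] [-3.14   0.     2.888] F [ 0.6 -0.   0.3] T [-0.02 -0.02 -0.  ] op 1.002 g 0.0
{'x': -4.524, 'y': -8.426, 'z': 0.023, 'ax': -0.01, 'ay': 0.01, 'az': 11.82}
{'x': -8.324, 'y': -10.333, 'z': 0.026, 'ax': -0.01, 'ay': 0.01, 'az': 13.25}
{'x': -10.754, 'y': -9.743, 'z': 0.825, 'ax': -0.01, 'ay': 0.01, 'az': 13.25}
```

Request:
drive_tool(plan=[{"x":-0.2,"y":-0.95,"z":0,"ax":0,"ay":0,"az":0.8,"hand":0},{"x":-0.35,"y":-1.9,"z":0,"ax":0,"ay":0,"az":2,"hand":0},{"x":-0.5,"y":-2.8,"z":0,"ax":0,"ay":0,"az":3.2,"hand":0},{"x":-0.6,"y":-3.67,"z":0,"ax":0,"ay":0,"az":4.4,"hand":0},{"x":-1.05,"y":-4.4,"z":0,"ax":0,"ay":0,"az":5.6,"hand":0},{"x":-1.5,"y":-5.1,"z":0,"ax":0,"ay":0,"az":6.8,"hand":0},{"x":-1.98,"y":-5.79,"z":0,"ax":0,"ay":0,"az":8,"hand":0},{"x":-1.98,"y":-5.79,"z":0,"ax":0,"ay":0,"az":8,"hand":0}], grip_force=40)

```text
clock: 0.9
eef_pos: [180.2, 295.7, 230.7]
tcp_rot: [-3.14, 0.002, 2.044]
contact_force: [-0.9, -0.8, -1.1]
opening: -0.0
grasp_force: 0.0
```

```bash
python3 - <<'E'
from h import *
st(); go(270,140,230,1.65); go(430,0,230,1.5); go(555,-2,190,1.5)
E
```

```text
0.9 [180.2 295.7 230.7] [-3.140e+00  2.000e-03  2.044e+00] F [-0.9 -0.8 -1.1] T [-0.    0.    0.03] op -0.0 g 0.0
{'x': -3.589, 'y': 0.181, 'z': 0.021, 'ax': -0.01, 'ay': 0.02, 'az': 3.76}
{'x': -7.539, 'y': 1.755, 'z': 0.027, 'ax': -0.01, 'ay': 0.02, 'az': 5.19}
{'x': -8.712, 'y': 3.964, 'z': 0.826, 'ax': -0.01, 'ay': 0.02, 'az': 5.19}
```

Request:
drive_tool(plan=[{"x":-0.9,"y":0.05,"z":0,"ax":0,"ay":0,"az":1,"hand":0},{"x":-1.8,"y":0.1,"z":0,"ax":0,"ay":0,"az":2,"hand":0},{"x":-2.7,"y":0.15,"z":0,"ax":0,"ay":0,"az":3,"hand":0},{"x":-3.59,"y":0.2,"z":0,"ax":0,"ay":0,"az":3.8,"hand":0},{"x":-4.5,"y":0.55,"z":0,"ax":0,"ay":0,"az":4.4,"hand":0},{"x":-5.4,"y":0.9,"z":0,"ax":0,"ay":0,"az":5.2,"hand":0},{"x":-6.3,"y":1.25,"z":0,"ax":0,"ay":0,"az":5.2,"hand":0},{"x":-7.2,"y":1.6,"z":0,"ax":0,"ay":0,"az":5.2,"hand":0}])

```text
clock: 1.7
eef_pos: [418.6, 15.7, 231.3]
tcp_rot: [3.141, -0.0, 1.505]
contact_force: [0.5, 1.8, 0.5]
opening: -0.003
grasp_force: 0.0
```

```bash
python3 - <<'E'
from h import *
st(); go(570,-1,190,1.5); go(570,-1,150,1.5)
E
```

```text
1.7 [418.6  15.7 231.3] [ 3.141 -0.     1.505] F [0.5 1.8 0.5] T [ 0.04 -0.08  0.07] op -0.003 g 0.0
{'x': -0.136, 'y': 3.043, 'z': 0.827, 'ax': 0.0, 'ay': -0.0, 'az': 0.05}
{'x': -0.137, 'y': 3.043, 'z': 1.627, 'ax': 0.0, 'ay': -0.0, 'az': 0.05}
```

Request:
drive_tool(plan=[{"x":-0.05,"y":0.9,"z":0.2,"ax":0,"ay":0,"az":0,"hand":0},{"x":-0.1,"y":1.8,"z":0.4,"ax":0,"ay":0,"az":0,"hand":0},{"x":-0.14,"y":2.6,"z":0.8,"ax":0,"ay":0,"az":0,"hand":0},{"x":-0.14,"y":3.04,"z":1.5,"ax":0,"ay":0,"az":0,"hand":0},{"x":-0.14,"y":3.04,"z":1.8,"ax":0,"ay":0,"az":0,"hand":0},{"x":-0.14,"y":3.04,"z":2.0,"ax":0,"ay":0,"az":0,"hand":0},{"x":-0.14,"y":3.04,"z":2.2,"ax":0,"ay":0,"az":0,"hand":0},{"x":-0.14,"y":3.04,"z":2.3,"ax":0,"ay":0,"az":0,"hand":0}])

```text
clock: 2.5
eef_pos: [568.0, 0.7, 116.0]
tcp_rot: [-3.142, -0.0, 1.506]
contact_force: [-0.4, 0.3, 1.5]
opening: 0.002
grasp_force: 0.4
```

Request:
drive_tool(plan=[{"x":0,"y":0,"z":0.12,"ax":0,"ay":0,"az":0,"hand":0},{"x":0,"y":0,"z":0.24,"ax":0,"ay":0,"az":0,"hand":0},{"x":0,"y":0,"z":0.36,"ax":0,"ay":0,"az":0,"hand":0},{"x":0,"y":0,"z":0.48,"ax":0,"ay":0,"az":0,"hand":0},{"x":0,"y":0,"z":0.6,"ax":0,"ay":0,"az":0,"hand":0},{"x":0,"y":0,"z":0.7,"ax":0,"ay":0,"az":0,"hand":0},{"x":0,"y":0,"z":0.78,"ax":0,"ay":0,"az":0,"hand":0},{"x":0,"y":0,"z":0.82,"ax":0,"ay":0,"az":0,"hand":0}])

```text
clock: 3.3
eef_pos: [568.0, 0.4, 74.7]
tcp_rot: [-3.141, 0.0, 1.506]
contact_force: [-0.6, -0.1, 1.1]
opening: 0.002
grasp_force: 0.3
```

Request:
drive_tool(plan=[{"x":0,"y":0,"z":0.04,"ax":0,"ay":0,"az":0,"hand":0},{"x":0,"y":0,"z":0.07,"ax":0,"ay":0,"az":0,"hand":0},{"x":0,"y":0,"z":0.1,"ax":0,"ay":0,"az":0,"hand":0},{"x":0,"y":0,"z":0.12,"ax":0,"ay":0,"az":0,"hand":0},{"x":0,"y":0,"z":0.13,"ax":0,"ay":0,"az":0,"hand":0},{"x":0,"y":0,"z":0.14,"ax":0,"ay":0,"az":0,"hand":0}])

```text
clock: 3.9
eef_pos: [568.3, 0.4, 68.3]
tcp_rot: [3.142, 0.0, 1.506]
contact_force: [-1.5, -0.7, 0.8]
opening: -0.003
grasp_force: 0.7
```

```bash
python3 - <<'E'
from h import *
st()
b=imaging.grab_frame("scene")[:,:,::-1]; cv2.imwrite("pics/s1.png",cv2.resize(b[120:300,200:420],None,fx=3,fy=3,interpolation=cv2.INTER_CUBIC))
E
```

```text
3.9 [5.683e+02 4.000e-01 6.830e+01] [3.142 0.    1.506] F [-1.5 -0.7  0.8] T [ 0.01  0.22 -0.03] op -0.003 g 0.7
```

View pics/s1.png

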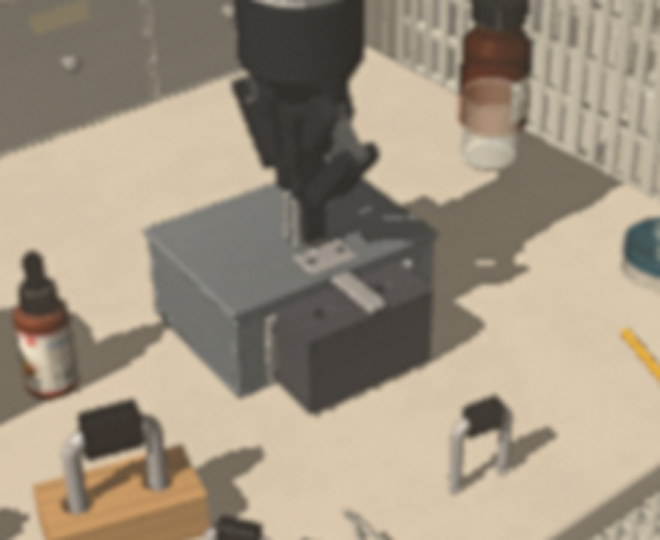

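The scene crop shows the lid nearly shut, with the tongue (357,290) across the lock between the holes (320,313) and (380,290). I press a little further until I feel the stop.

Request:
drive_tool(plan=[{"x":0,"y":0,"z":0.02,"ax":0,"ay":0,"az":0,"hand":0},{"x":0,"y":0,"z":0.04,"ax":0,"ay":0,"az":0,"hand":0},{"x":0,"y":0,"z":0.04,"ax":0,"ay":0,"az":0,"hand":0}])

```text
clock: 4.25
eef_pos: [568.5, 0.4, 67.5]
tcp_rot: [3.141, 0.0, 1.506]
contact_force: [-5.3, -0.5, 16.5]
opening: -0.001
grasp_force: 7.8
```

Lid is shut: 16 N at z = 67.5. Next I lift and go over the shackle.

```bash
python3 - <<'E'
from h import *
go(540,10,150,1.506); go(488,191,150,1.26)
T=lambda u,v:(190+(u+.5)/4.25-.5,125+(v+.5)/4.25-.5)
print("bottle cap",onz("top",*T(205,70),100),"holes vs case: seat nominal est")
E
```

```text
{'x': 0.154, 'y': -0.58, 'z': -1.651, 'ax': 0.0, 'ay': 0.0, 'az': -0.0}
{'x': 3.698, 'y': -1.854, 'z': -1.651, 'ax': 0.0, 'ay': -0.0, 'az': 2.34}
bottle cap [618.  155.6 100. ] holes vs case: seat nominal est
```

Request:
drive_tool(plan=[{"x":0,"y":0,"z":-0.8,"ax":0,"ay":0,"az":0,"hand":0},{"x":0.3,"y":-0.5,"z":-1.5,"ax":0,"ay":0,"az":0,"hand":20},{"x":1.1,"y":-0.9,"z":-1.65,"ax":0,"ay":0,"az":0.8,"hand":42},{"x":1.95,"y":-1.2,"z":-1.65,"ax":0,"ay":0,"az":1.6,"hand":42},{"x":2.8,"y":-1.5,"z":-1.65,"ax":0,"ay":0,"az":2.3,"hand":42},{"x":3.7,"y":-1.85,"z":-1.65,"ax":0,"ay":0,"az":2.3,"hand":42},{"x":3.7,"y":-1.85,"z":-1.65,"ax":0,"ay":0,"az":2.3,"hand":42},{"x":3.7,"y":-1.85,"z":-1.3,"ax":0,"ay":0,"az":2.3,"hand":42}])

```text
clock: 5.05
eef_pos: [489.3, 193.1, 132.9]
tcp_rot: [3.138, -0.003, 1.268]
contact_force: [0.8, -0.5, -0.7]
opening: 0.49
grasp_force: 0.0
```

```bash
python3 - <<'E'
from h import *
st(); go(488,191,58,1.26)
b=imaging.grab_frame("scene")[:,:,::-1]; b=b[200:320,190:330]
a=imaging.grab_frame("top")[:,:,::-1]; a=a[150:270,170:310]
cv2.imwrite("pics/g1.png",np.hstack([cv2.resize(i,(400,343),interpolation=cv2.INTER_CUBIC) for i in(b,a)]))
E
```

```text
5.05 [489.3 193.1 132.9] [ 3.138e+00 -3.000e-03  1.268e+00] F [ 0.8 -0.5 -0.7] T [-0.05  0.03  0.05] op 0.49 g 0.0
{'x': -0.051, 'y': -0.018, 'z': 1.498, 'ax': 0.03, 'ay': -0.03, 'az': 0.08}
```

View pics/g1.png

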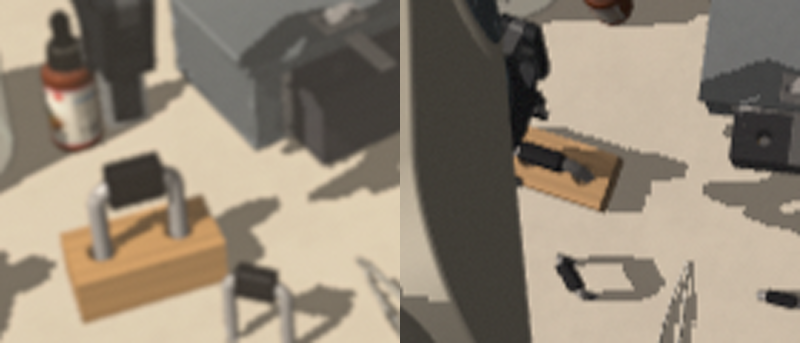

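```bash
python3 - <<'E'
from h import *
f=lambda n,X:((proj(n,X)-(190,200))*400/140).round()
print("tcp",f("scene",[489.3,193.1,139]),"near",f("scene",[469.3,199.4,139]),"far",f("scene",[509,187,139]))
for X in([488,191,86],[488,191,60],[495,212,30],[481.5,170,30]): print(X,f("scene",X))
ft=lambda X:((proj("top",X)-(170,150))*400/140+[400,0]).round()
print(ft([488,191,86]),ft([488,191,73]))
E
```

```text
tcp [113.  87.] near [123. 111.] far [104.  65.]
[488, 191, 86] [129. 165.]
[488, 191, 60] [133. 201.]
[495, 212, 30] [ 99. 251.]
[481.5, 170, 30] [177. 230.]
[538. 153.] [542. 156.]
```

Request:
drive_tool(plan=[{"x":-0.08,"y":-0.03,"z":0,"ax":0.03,"ay":-0.03,"az":0.08,"hand":42},{"x":-0.08,"y":-0.03,"z":0.3,"ax":0.03,"ay":-0.03,"az":0.08,"hand":42},{"x":-0.08,"y":-0.03,"z":0.6,"ax":0.03,"ay":-0.03,"az":0.08,"hand":42},{"x":-0.08,"y":-0.03,"z":0.9,"ax":0.03,"ay":-0.03,"az":0.08,"hand":42},{"x":-0.08,"y":-0.03,"z":1.2,"ax":0.03,"ay":-0.03,"az":0.08,"hand":42},{"x":-0.08,"y":-0.03,"z":1.4,"ax":0.03,"ay":-0.03,"az":0.08,"hand":42},{"x":-0.08,"y":-0.03,"z":1.5,"ax":0.03,"ay":-0.03,"az":0.08,"hand":42},{"x":-0.08,"y":-0.03,"z":1.5,"ax":0.03,"ay":-0.03,"az":0.08,"hand":42}])

```text
clock: 5.95
eef_pos: [485.3, 187.3, 56.1]
tcp_rot: [-3.138, 0.004, 1.256]
contact_force: [0.1, 0.0, -0.2]
opening: 0.491
grasp_force: 0.0
```

Request:
drive_tool(plan=[{"x":0,"y":0,"z":0,"ax":0,"ay":0,"az":0,"hand":25},{"x":0,"y":0,"z":0,"ax":0,"ay":0,"az":0,"hand":18},{"x":0,"y":0,"z":0,"ax":0,"ay":0,"az":0,"hand":10},{"x":0,"y":0,"z":0,"ax":0,"ay":0,"az":0,"hand":5},{"x":0,"y":0,"z":0,"ax":0,"ay":0,"az":0,"hand":5},{"x":0,"y":0,"z":0,"ax":0,"ay":0,"az":0,"hand":5}], grip_force=45)

```text
clock: 6.55
eef_pos: [485.8, 188.0, 56.9]
tcp_rot: [-3.139, 0.003, 1.256]
contact_force: [-1.5, -0.7, 6.8]
opening: 0.158
grasp_force: 46.0
```

Request:
drive_tool(plan=[{"x":0,"y":0,"z":-0.2,"ax":0,"ay":0,"az":0,"hand":5},{"x":0,"y":0,"z":-0.6,"ax":0,"ay":0,"az":0,"hand":5},{"x":0,"y":0,"z":-1.0,"ax":0,"ay":0,"az":0,"hand":5},{"x":0,"y":0,"z":-1.5,"ax":0,"ay":0,"az":0,"hand":5},{"x":0,"y":0,"z":-1.9,"ax":0,"ay":0,"az":0,"hand":5},{"x":0,"y":0,"z":-1.9,"ax":0,"ay":0,"az":0,"hand":5}])

```text
clock: 7.15
eef_pos: [487.4, 188.6, 154.2]
tcp_rot: [3.141, 0.0, 1.256]
contact_force: [0.5, 1.0, -0.4]
opening: 0.152
grasp_force: 45.2
```

```bash
python3 - <<'E'
from h import *
st(); go(508,9.5,152,1.498)
E
```

```text
7.15 [487.4 188.6 154.2] [3.141 0.    1.256] F [ 0.5  1.  -0.4] T [-0.04 -0.06 -0.01] op 0.152 g 45.2
{'x': -3.278, 'y': 1.499, 'z': 0.046, 'ax': 0.01, 'ay': 0.0, 'az': -2.31}
```

Request:
drive_tool(plan=[{"x":-0.6,"y":0.25,"z":0,"ax":0,"ay":0,"az":-0.6,"hand":5},{"x":-1.3,"y":0.6,"z":0,"ax":0,"ay":0,"az":-1.2,"hand":5},{"x":-2.0,"y":0.9,"z":0,"ax":0,"ay":0,"az":-1.8,"hand":5},{"x":-2.7,"y":1.25,"z":0,"ax":0,"ay":0,"az":-2.3,"hand":5},{"x":-3.28,"y":1.5,"z":0.05,"ax":0,"ay":0,"az":-2.31,"hand":5},{"x":-3.28,"y":1.5,"z":0.3,"ax":0,"ay":0,"az":-2.31,"hand":5},{"x":-3.28,"y":1.5,"z":0.55,"ax":0,"ay":0,"az":-2.31,"hand":5},{"x":-3.28,"y":1.5,"z":0.55,"ax":0,"ay":0,"az":-2.31,"hand":5}])

```text
clock: 7.95
eef_pos: [504.4, 9.2, 121.7]
tcp_rot: [-3.134, 0.002, 1.498]
contact_force: [-0.5, 1.0, -0.7]
opening: 0.16
grasp_force: 45.1
```

```bash
python3 - <<'E'
from h import *
st()
b=imaging.grab_frame("scene")[:,:,::-1]; cv2.imwrite("pics/s2f.png",b); b=b[170:260,270:370]
cv2.imwrite("pics/s2.png",cv2.resize(b,None,fx=6,fy=6,interpolation=cv2.INTER_CUBIC))
E
```

```text
7.95 [504.4   9.2 121.7] [-3.134e+00  2.000e-03  1.498e+00] F [-0.5  1.  -0.7] T [ 0.01  0.03 -0.02] op 0.16 g 45.1
```

View pics/s2.png

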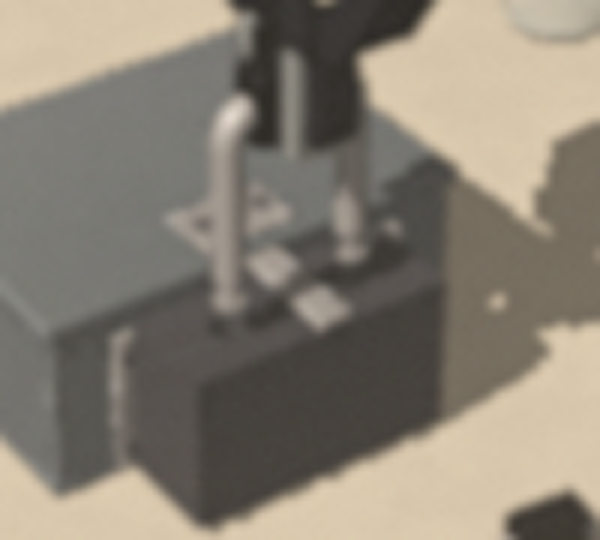

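```bash
python3 - <<'E'
from h import *
S=lambda u,v:(270+(u+.5)/6-.5,170+(v+.5)/6-.5)
S0=lambda u,v:(200+(u+.5)/4-.5,190+(v+.5)/4-.5)
a=onz("scene",*S(228,303),70.8),onz("scene",*S(351,258),70.8)
h=onz("scene",*S0(427,137),60),onz("scene",*S0(507,104),60)
print(a,h, (np.array(h)-a).round(1), (np.mean(h,0)-np.mean(a,0)).round(1))
im=imaging.grab_frame("top")[:,:,::-1]; cv2.imwrite("pics/t2f.png",im)
cv2.imwrite("pics/t2.png",cv2.resize(im[160:230,260:360],None,fx=6,fy=6,interpolation=cv2.INTER_CUBIC))
print([proj("scene",[504.4+s*3.2,9.2+s*43.9/2*1,70.8]) for s in(.5,-.5)])
E
```

```text
(array([509.3,  31.6,  70.8]), array([503.6, -11.5,  70.8])) (array([513.3,  31.3,  60. ]), array([509.6, -12.8,  60. ])) [[  4.   -0.3 -10.8]
 [  6.   -1.3 -10.8]] [  5.   -0.8 -10.8]
[array([313.7, 218.5]), array([324.3, 214.8])]
```

View pics/t2.png

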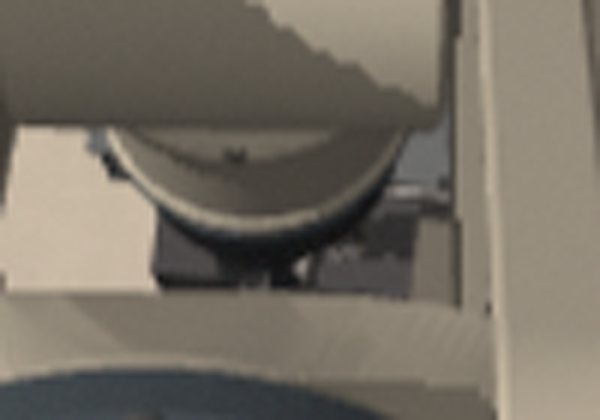

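Request:
drive_tool(plan=[{"x":0,"y":0.05,"z":0,"ax":0,"ay":0,"az":0,"hand":5},{"x":0,"y":0.05,"z":0.05,"ax":0,"ay":0,"az":0,"hand":5},{"x":0,"y":0.05,"z":0.1,"ax":0,"ay":0,"az":0,"hand":5},{"x":0,"y":0.05,"z":0.1,"ax":0,"ay":0,"az":0,"hand":5}])

```text
clock: 8.45
eef_pos: [508.5, 8.7, 118.9]
tcp_rot: [-3.137, 0.002, 1.498]
contact_force: [-0.3, 0.3, -1.2]
opening: 0.155
grasp_force: 45.1
```

```bash
python3 - <<'E'
from h import *
st(); go(509,8.5,112,1.498)
E
```

```text
8.45 [508.5   8.7 118.9] [-3.137e+00  2.000e-03  1.498e+00] F [-0.3  0.3 -1.2] T [ 0.01  0.01 -0.01] op 0.155 g 45.1
{'x': -0.002, 'y': 0.01, 'z': 0.137, 'ax': -0.04, 'ay': 0.02, 'az': 0.0}
```

Request:
drive_tool(plan=[{"x":0,"y":0.01,"z":0.05,"ax":-0.02,"ay":0,"az":0,"hand":5},{"x":0,"y":0.01,"z":0.1,"ax":-0.04,"ay":0,"az":0,"hand":5},{"x":0,"y":0.01,"z":0.14,"ax":-0.04,"ay":0,"az":0,"hand":5},{"x":0,"y":0.01,"z":0.16,"ax":-0.04,"ay":0,"az":0,"hand":5},{"x":0,"y":0.01,"z":0.18,"ax":-0.04,"ay":0,"az":0,"hand":5},{"x":0,"y":0.01,"z":0.18,"ax":-0.04,"ay":0,"az":0,"hand":5}])

```text
clock: 9.05
eef_pos: [509.0, 8.3, 109.9]
tcp_rot: [3.142, 0.003, 1.498]
contact_force: [-0.7, -1.4, -0.2]
opening: 0.159
grasp_force: 45.3
```

No contact yet at the expected surface height, so I continue in small steps.

Request:
drive_tool(plan=[{"x":0,"y":0,"z":0.02,"ax":0,"ay":0,"az":0,"hand":5},{"x":0,"y":0,"z":0.04,"ax":0,"ay":0,"az":0,"hand":5},{"x":0,"y":0,"z":0.06,"ax":0,"ay":0,"az":0,"hand":5},{"x":0,"y":0,"z":0.06,"ax":0,"ay":0,"az":0,"hand":5}])

```text
clock: 9.45
eef_pos: [508.7, 8.0, 106.9]
tcp_rot: [-3.141, 0.003, 1.499]
contact_force: [-2.8, -4.4, 0.4]
opening: 0.16
grasp_force: 45.4
```

Tips are in: there is only side force, pushing toward -y and -x. I yield that way and go on down.

Request:
drive_tool(plan=[{"x":-0.02,"y":-0.01,"z":0,"ax":0,"ay":0,"az":0,"hand":5},{"x":-0.02,"y":-0.01,"z":0.03,"ax":0,"ay":0,"az":0,"hand":5},{"x":-0.02,"y":-0.01,"z":0.06,"ax":0,"ay":0,"az":0,"hand":5},{"x":-0.02,"y":-0.01,"z":0.06,"ax":0,"ay":0,"az":0,"hand":5}])

```text
clock: 9.85
eef_pos: [508.6, 7.6, 103.8]
tcp_rot: [3.141, 0.002, 1.498]
contact_force: [-0.2, -1.4, -2.4]
opening: 0.155
grasp_force: 45.1
```

Request:
drive_tool(plan=[{"x":-0.01,"y":0,"z":0.04,"ax":0,"ay":0,"az":0,"hand":5},{"x":-0.01,"y":0,"z":0.08,"ax":0,"ay":0,"az":0,"hand":5},{"x":-0.01,"y":0,"z":0.12,"ax":0,"ay":0,"az":0,"hand":5},{"x":-0.01,"y":0,"z":0.16,"ax":0,"ay":0,"az":0,"hand":5},{"x":-0.01,"y":0,"z":0.2,"ax":0,"ay":0,"az":0,"hand":5},{"x":-0.01,"y":0,"z":0.2,"ax":0,"ay":0,"az":0,"hand":5}])

```text
clock: 10.45
eef_pos: [508.5, 7.0, 93.7]
tcp_rot: [3.141, 0.002, 1.498]
contact_force: [-1.0, -0.6, -2.0]
opening: 0.154
grasp_force: 45.1
```

Request:
drive_tool(plan=[{"x":0,"y":0,"z":0.05,"ax":0,"ay":0,"az":0,"hand":5},{"x":0,"y":0,"z":0.1,"ax":0,"ay":0,"az":0,"hand":5},{"x":0,"y":0,"z":0.15,"ax":0,"ay":0,"az":0,"hand":5},{"x":0,"y":0,"z":0.2,"ax":0,"ay":0,"az":0,"hand":5},{"x":0,"y":0,"z":0.24,"ax":0,"ay":0,"az":0,"hand":5},{"x":0,"y":0,"z":0.24,"ax":0,"ay":0,"az":0,"hand":5}], grip_force=60)

```text
clock: 11.05
eef_pos: [508.6, 6.9, 81.9]
tcp_rot: [3.141, 0.002, 1.498]
contact_force: [-1.7, -2.0, 2.4]
opening: 0.155
grasp_force: 62.8
```

Request:
drive_tool(plan=[{"x":0,"y":0,"z":0.03,"ax":0,"ay":0,"az":0,"hand":5},{"x":0,"y":0,"z":0.06,"ax":0,"ay":0,"az":0,"hand":5},{"x":0,"y":0,"z":0.08,"ax":0,"ay":0,"az":0,"hand":5},{"x":0,"y":0,"z":0.08,"ax":0,"ay":0,"az":0,"hand":5}])

```text
clock: 11.45
eef_pos: [508.7, 6.9, 78.0]
tcp_rot: [3.141, 0.002, 1.498]
contact_force: [-0.9, -1.2, 2.7]
opening: 0.151
grasp_force: 63.1
```

Request:
drive_tool(plan=[{"x":0,"y":0,"z":0.02,"ax":0,"ay":0,"az":0,"hand":5},{"x":0,"y":0,"z":0.04,"ax":0,"ay":0,"az":0,"hand":5},{"x":0,"y":0,"z":0.04,"ax":0,"ay":0,"az":0,"hand":5}])

```text
clock: 11.75
eef_pos: [508.9, 6.6, 76.3]
tcp_rot: [3.141, 0.003, 1.498]
contact_force: [-2.3, -2.4, 6.4]
opening: 0.152
grasp_force: 63.4
```

Request:
drive_tool(plan=[{"x":0,"y":0,"z":0.02,"ax":0,"ay":0,"az":0,"hand":5},{"x":0,"y":0,"z":0.03,"ax":0,"ay":0,"az":0,"hand":5},{"x":0,"y":0,"z":0.03,"ax":0,"ay":0,"az":0,"hand":5}])

```text
clock: 12.05
eef_pos: [508.7, 6.8, 74.6]
tcp_rot: [3.141, 0.002, 1.498]
contact_force: [-0.6, -1.5, -2.4]
opening: 0.157
grasp_force: 62.2
```

Force fell from 6 to -2 N, which looks like the click. I press 1.5 mm more to be sure, then lift lightly to test the hold.

Request:
drive_tool(plan=[{"x":0,"y":0,"z":0.015,"ax":0,"ay":0,"az":0,"hand":5},{"x":0,"y":0,"z":0.03,"ax":0,"ay":0,"az":0,"hand":5},{"x":0,"y":0,"z":0.03,"ax":0,"ay":0,"az":0,"hand":5}])

```text
clock: 12.35
eef_pos: [508.7, 6.9, 73.0]
tcp_rot: [3.141, 0.002, 1.498]
contact_force: [-1.0, -1.9, 3.8]
opening: 0.15
grasp_force: 63.2
```

Request:
drive_tool(plan=[{"x":0,"y":0,"z":-0.02,"ax":0,"ay":0,"az":0,"hand":5},{"x":0,"y":0,"z":-0.05,"ax":0,"ay":0,"az":0,"hand":5},{"x":0,"y":0,"z":-0.05,"ax":0,"ay":0,"az":0,"hand":5}])

```text
clock: 12.65
eef_pos: [508.3, 7.1, 75.0]
tcp_rot: [-3.141, 0.002, 1.498]
contact_force: [0.7, 1.3, -9.2]
opening: 0.155
grasp_force: 61.4
```

It holds against a 9 N pull. I relax, let go and lift off.

Request:
drive_tool(plan=[{"x":0,"y":0,"z":0.02,"ax":0,"ay":0,"az":0,"hand":5},{"x":0,"y":0,"z":0.02,"ax":0,"ay":0,"az":0,"hand":20},{"x":0,"y":0,"z":0.02,"ax":0,"ay":0,"az":0,"hand":32},{"x":0,"y":0,"z":0.02,"ax":0,"ay":0,"az":0,"hand":32},{"x":0,"y":0,"z":-0.3,"ax":0,"ay":0,"az":0,"hand":32},{"x":0,"y":0,"z":-1.0,"ax":0,"ay":0,"az":0,"hand":32},{"x":0,"y":0,"z":-1.8,"ax":0,"ay":0,"az":0,"hand":32},{"x":0,"y":0,"z":-2.2,"ax":0,"ay":0,"az":0,"hand":32}])

```text
clock: 13.45
eef_pos: [509.9, 7.2, 188.8]
tcp_rot: [3.137, 0.002, 1.498]
contact_force: [-0.1, -0.8, 0.0]
opening: 0.372
grasp_force: 0.0
```

```bash
python3 - <<'E'
from h import *
st()
b=imaging.grab_frame("scene")[:,:,::-1][170:260,270:370]
cv2.imwrite("pics/s3.png",cv2.resize(b,None,fx=6,fy=6,interpolation=cv2.INTER_CUBIC))
f=lambda X:((proj("scene",X)-(270,170))*6).round()
print("crown top if latched",f([509,8.5,103]),"if risen",f([509,8.5,114]))
E
```

```text
13.45 [509.9   7.2 188.8] [3.137e+00 2.000e-03 1.498e+00] F [-0.1 -0.8  0. ] T [0.06 0.04 0.03] op 0.372 g 0.0
crown top if latched [287. 183.] if risen [287. 152.]
```

View pics/s3.png

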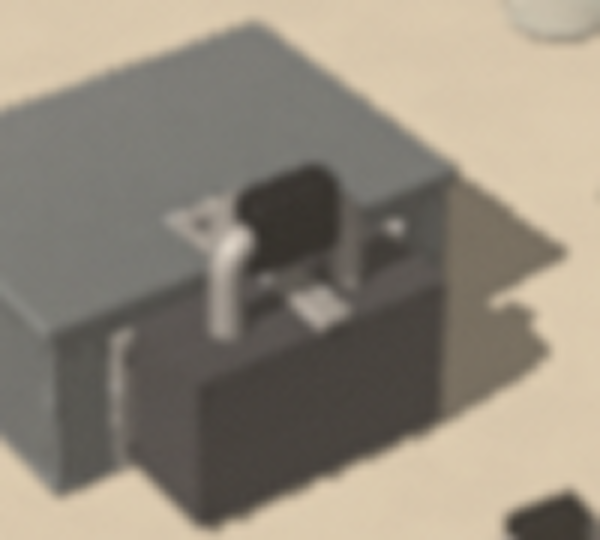

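The crop shows the shackle upright astride the tongue. Its crown centre is near (287,183), which matches the latched height. The lid is shut and the gripper is clear, so I hand in.

```bash
python3 -c "
from rig import r
print(r.sign_off())"
```

```text
the job is handed in; nothing more can be done
None
```

The lid is shut and the shackle sits astride the tongue, held by the pawls against a 9 N test pull; I let go of it, left the bystanders untouched, and handed the job in at about 13.5 s (no verdict came back).

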